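Draw the loaded sample tray out and latch it

TASK

Two small sample readers stand side by side on the bench. On the one whose tray carries the metal sample cup, hook a fingertip behind the tray's upright front lip and draw the tray out along its rails to the front stop; then push that reader's latch arm by its tab all the way across the tray to its stop, so that the tray cannot run back in. Use only the fingertips: pinch nothing, keep off the cup, which must stay seated upright on its tray, and leave the other reader and the things round about as they are.

Things in the scene. Friction and masses are not known exactly. Their poses are not given: they have to be found in the camera images.
- reader_a: Reader whose tray carries the cup. Fixed grey metal base 315 (x) x 112 (y) x 8 mm, x = -152 to +163 mm; origin on the bench. x points to the rear, where a grey head 30 x 74 mm stands 80 mm high at x = +125 to +155 mm; the tray comes out towards -x (front, the robot's side); y points left. Rails 10 mm wide run along x at y = -47 and +47 mm, tops 22 mm up.
- reader_b: The other reader, the same in every way, its tray without a cup; to be left alone. The two readers may have changed places.
- tray_a (a joint): Travel of reader_a's white plastic tray out towards the front: 0 = fully in, at the start; 0.100 m = at the front stop, a hard stop. It slides with about 2 N of friction, more when moved fast, and stays where left.
- tray_b (a joint): The same for reader_b's tray (starts somewhere within its first 30 mm).
- lip_a (a point): Middle of the top rear edge of the lip of reader_a's tray; moves with it; x = -50, y = 0 mm in the reader's frame when in, x = -150 out. The lip is an upright wall 52 mm wide (y), 7 to 9 mm thick, all in front of this point, top 48 mm above the bench. Behind its plain rear face the deck (16 mm up) is free for 48 mm, up to a low cross ridge (top 30 mm up); the cup's holder begins 122 mm behind.
- lip_b (a point): The same point on reader_b's tray.
- lipface_a: Front face and rolled edge of reader_a's lip (origin at the reader's origin when the tray is in, moving with the tray). Not to be touched: touching it means that the lip is pinched or pushed from the front.
- latch_a (a joint): Angle of reader_a's steel latch arm on an upright pivot on the right rail, at x = -85, y = -47 mm in the reader's frame. 0 = along the rail, pointing to the rear (+x); it swings counter-clockwise from above, end going left, then to the front, to its stop at 1.5 rad: across the tray (+y), behind the ridge of a tray fully out. Starts at 0 to 0.12. Under 1 N at the tab moves it; stays; blocks the ridge.
- latch_b (a joint): The same for reader_b's latch.
- tab_a (a point): Point on the pushed face of the upright tab on reader_a's latch arm, 42 mm from the pivot, 47 mm above the bench; moves with the arm. The tab is 28 mm long (28 to 56 mm from the pivot), 6 mm thick, 29 to 53 mm above the bench; arm below it. This face looks right (-y) when open, to the rear (+x) when closed.
- tab_b (a point): The same on reader_b's latch.
- tabface_a: The opposite face of reader_a's tab (origin at the pivot, bench level). Not to be touched: touching it means that the tab is pinched or pushed the wrong way.
- seat_a (a point): Centre of the round cup holder on reader_a's tray (collar 40 mm across, top 28 mm above the bench), at deck height, 16 mm above the bench; 142 mm behind the lip; moves with the tray.
- cup_mid (a point): Centre of the sample cup: plain light grey metal cup with a rim, 28 mm across, 51 mm high, loose, standing in the holder of reader_a's tray; its top is 67 mm above the bench; z axis up.
- bottle_mid (a point): Centre of a loose white plastic bottle with a screw cap, 48 mm across, 95 mm high, standing on the bench to the right of the readers. Bystander.
- timer_by: Loose lab timer 64 x 64 x 19 mm lying on the bench to the right of the readers. Bystander; origin under its centre.
- marker_by: Loose marker pen 135 mm long, 17 mm thick, lying along y on the bench in front of the readers. Bystander; origin under its centre.
Things that resemble listed ones, but are neither listed nor needed, are in the scene too. What is shaped like the part that bears cup_mid but orange is not meant.

How it is judged:
By the outcome, as a careful person would: the job done as asked, in the order asked, and still so for the second after the job is handed in, with the robot touching nothing.
It also fails if it takes over 58 s, if anything falls off the work surface, if the arm or the gripper's body presses on something with over 40 N, if the wrist force passes 120 N, or if a joint passes its speed limit or range.

ROBOT

A 6-joint arm with a two-finger parallel gripper is mounted at the origin on a cart in front of the work surface, level with it; the furniture and walls round the work are solid. World frame = base frame: x ahead of the robot, y to its left, z up, the work surface at z = 0. Lengths are in m, angles in rad, forces in N, time in s.
With the tool pointing down it reaches from about 0.2 to 0.875 m from the base axis. Payload 3.4 kg.
Tool frame: the origin (TCP) lies between the finger pads; the fingertips stand 25 mm ahead of it and the grasp point (between the pads) lies 6 mm ahead of it (r.nose_length is the z of the fingertips in the tool frame, in m); z points along the fingers, y is the line along which they close (so a half turn about z gives the same grasp; the last joint's range is limited). The gripper opens to 94 mm and grips with 3 to 60 N. Pads are 16 mm wide; open, the fingers measure 119 mm over their backs; the gripper's body (75 mm by 177 mm) begins 78 mm behind the grasp point.
Start: joints at [-1.335, 0.276, 1.505, -0, 1.361, -0.121], TCP at [0.201, -0.539, 0.23] pointing down, gripper open.
Joint ranges: [-2.89, 2.89], [-0.75, 2.08], [0.22, 2.7], [-1.18, 4.32], [0.11, 2.71], [-2.7, 2.7]. Speed limits (rad/s): [2.57, 2.57, 3.14, 3.14, 3.14, 3.14].

INTERFACE

Orientations are given as a unit quaternion [w, x, y, z].
In Python, from plant import r, gripper_to, inverse_kinematics, vision, models, telemetry gives the robot as it stands. Calls block until the motion is done:
- r.move_to(position, orientation): joint-space move of the TCP to a pose.
- r.move_l(position, rot=None, vel=0.15, guard=None): straight line of the TCP; rot=None keeps the orientation; vel is the mean speed in m/s. With guard (N) it stops when the force on the tool has changed by that much, and returns True; else False.
- r.movej(angles): joint-space move.
- gripper_to(opening, f_grip=None): finger opening in m; f_grip is the grip in N (None keeps the last); returns when the fingers have stopped.
- r.hold(seconds).
- inverse_kinematics(position, orientation): joint angles nearest the present ones, or None.
- vision.snapshot(name): name is "side" or "top"; returns the picture (400x640x3 uint8, red, green, blue); there is no depth.
- vision.get_calibration(name): a dict with "fx", "fy", "cx", "cy" (pixels), "D" ([k1, k2, p1, p2, k3] as OpenCV has them; the pictures are not rectified), "position" and "orientation" of the camera in the world. Camera axes: x right, y down, z forward; pixel columns grow to the right and rows downward; lengths in m; the calibration is good to about 2 mm. A picture is of the moment at which its call begins. get_calibration takes no time and is no camera call.
A pose or a line that the arm cannot do raises r.PlanningError and nothing moves.
- r.sign_off(): hands the job in; it is judged then, once.
Trained networks look in the newest picture that a camera, given by its name, has taken for a name from the list of things; names that differ only in an ending like _2 or _b are one class to them, and where a whole thing is asked for, a point or a joint stands for the part that bears it (a point fixed in the world has none). Each returns a list of dicts, best first, with "score" (0 to 1); they miss things now and then, are a little off and sometimes report something else, mostly with a low value. They report only what shows in the picture. A call takes as long as a camera call. They do not tell look-alikes from the thing itself.
- models.boxes_of(thing, camera): "at" ([x, y, z] in m, in world coordinates, good to about 4 mm: the middle of the surface that is visible of it).
- models.regions_of(thing, camera): "pixels" (400x640 bool, what is visible of it).
- models.mark_of(thing, camera): "at" ([x, y, z] in m, in world coordinates, good to about 4 mm: a listed point, or the origin of a listed thing).
Readings, each from a call of its own:
- telemetry.current_t(): time.
- telemetry.current_joints(): joint angles.
- telemetry.current_dq(): joint speeds.
- telemetry.current_joint_efforts(): joint torques, N m.
- telemetry.current_ee_pos(): TCP position.
- telemetry.current_tool_rot(): TCP orientation.
- telemetry.current_wrist_force(): force on the tool from outside, world axes, zero at the start.
- telemetry.current_torque(): the same for the moment, N m.
- telemetry.current_opening(): finger opening in m.
- telemetry.current_finger_force(): force on a finger pad.
Only numpy, scipy, OpenCV 4.12 (cv2) and the standard library are available. Lean on these libraries where they do the work, as an engineer would, in place of code of your own. Each camera call takes 0.05 s, during which the arm holds its last target. There are 200 camera calls.

## Working session

There is one attempt and no reset: what is moved stays moved. The work goes in short steps, each a Python script; the robot and the scene stay as the last script left them, time stands still between calls to the robot, and variables do not carry over. Pictures are saved under pics/ and viewed, at most 10 in all, crops included, and the job is handed in when it is done.

```bash
mkdir -p pics; cat > h.py <<'E'
from plant import r, gripper_to, inverse_kinematics, vision, models, telemetry
import numpy as np, cv2
def snap(c,n):
    im=vision.snapshot(c); cv2.imwrite(f'pics/{n}.png',im[:,:,::-1]); return im
E
python3 - <<'E'
from h import *
for c in('top','side'):
    snap(c,c+'0'); k=vision.get_calibration(c); print(c,k)
    for t in ('lip_a','tab_a','seat_a','cup_mid','reader_a','latch_a'):
        for d in models.mark_of(t,c)[:4]: print(t,c,round(d['score'],2),np.round(d['at'],3))
print(telemetry.current_t(),telemetry.current_tool_rot())
E
```

```text
top {'fx': 507.05903349123315, 'fy': 507.05903349123315, 'cx': 315.1268236641338, 'cy': 201.24398477811283, 'D': array([-0.01044097,  0.        ,  0.        ,  0.        ,  0.        ]), 'position': array([ 0.46799025, -0.02482899,  1.32251454]), 'orientation': array([ 0.03948936, -0.69883441,  0.71322966, -0.03707429])}
lip_a top 0.94 [0.556 0.176 0.049]
lip_a top 0.81 [ 0.543 -0.004  0.049]
tab_a top 0.5 [ 0.556 -0.054  0.048]
tab_a top 0.48 [0.567 0.128 0.047]
seat_a top 0.79 [0.701 0.18  0.017]
cup_mid top 0.68 [0.695 0.177 0.042]
cup_mid top 0.67 [0.82  0.222 0.024]
reader_a top 0.98 [ 0.603 -0.006  0.002]
reader_a top 0.19 [ 0.409  0.03  -0.006]Traceback (most recent call last):
  File "<stdin>", line 5, in <module>
ValueError: it knows: bottle_mid, cup_mid, lip, lipface, marker_by, reader, seat, tab, tabface, timer_by
```

```bash
python3 - <<'E'
from h import *
for c in('top','side'):
    im=snap(c,c+'1'); k=vision.get_calibration(c); 
    if c=='side': print(c,k['position'])
    for t in ('lip_a','tab_a','seat_a','cup_mid','reader_a','bottle_mid','timer_by','marker_by'):
        for d in models.mark_of(t,c)[:3]: print(t,c,round(d['score'],2),np.round(d['at'],3))
    cv2.imwrite(f'pics/{c}1b.png',cv2.resize(im[:,:,::-1],(800,500),interpolation=cv2.INTER_CUBIC))
print(telemetry.current_t(),telemetry.current_tool_rot())
E
```

```text
lip_a top 0.92 [ 0.541 -0.003  0.048]
lip_a top 0.77 [0.555 0.174 0.047]
tab_a top 0.62 [ 0.558 -0.054  0.043]
tab_a top 0.48 [0.567 0.126 0.052]
seat_a top 0.69 [0.699 0.179 0.02 ]
cup_mid top 0.58 [0.821 0.222 0.024]
cup_mid top 0.57 [0.696 0.178 0.045]
reader_a top 0.71 [ 0.605 -0.008 -0.001]
reader_a top 0.56 [0.608 0.173 0.003]
bottle_mid top 0.75 [ 0.473 -0.23   0.048]
bottle_mid top 0.56 [0.61  0.173 0.001]
bottle_mid top 0.36 [ 0.542 -0.002  0.049]
timer_by top 0.92 [ 0.634 -0.287 -0.004]
marker_by top 0.88 [ 0.411  0.028 -0.002]
side [0.3094059  0.71389768 0.58887408]
lip_a side 0.87 [0.555 0.174 0.05 ]
lip_a side 0.56 [0.538 0.002 0.045]
tab_a side 0.77 [0.563 0.127 0.047]
tab_a side 0.51 [ 0.559 -0.056  0.045]
seat_a side 0.86 [0.698 0.179 0.016]
cup_mid side 0.8 [0.819 0.224 0.025]
cup_mid side 0.76 [0.699 0.178 0.044]
reader_a side 0.93 [ 0.604 -0.009  0.004]
reader_a side 0.82 [ 0.605  0.176 -0.   ]
bottle_mid side 0.67 [ 0.466 -0.234  0.054]
timer_by side 0.88 [ 0.635 -0.288 -0.002]
timer_by side 0.39 [ 0.47  -0.231  0.052]
timer_by side 0.35 [0.564 0.127 0.044]
marker_by side 0.77 [0.408 0.024 0.   ]
marker_by side 0.74 [ 0.604 -0.006  0.002]
marker_by side 0.65 [ 0.466 -0.234  0.051]
1.2 [ 3.21992707e-05  9.84128565e-01  1.77456943e-01 -2.43087232e-05]
```

View pics/top1b.png

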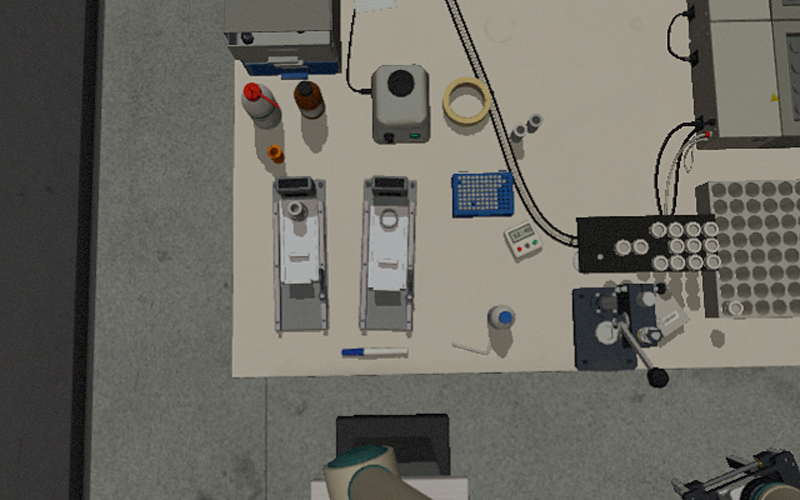

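View pics/side1b.png

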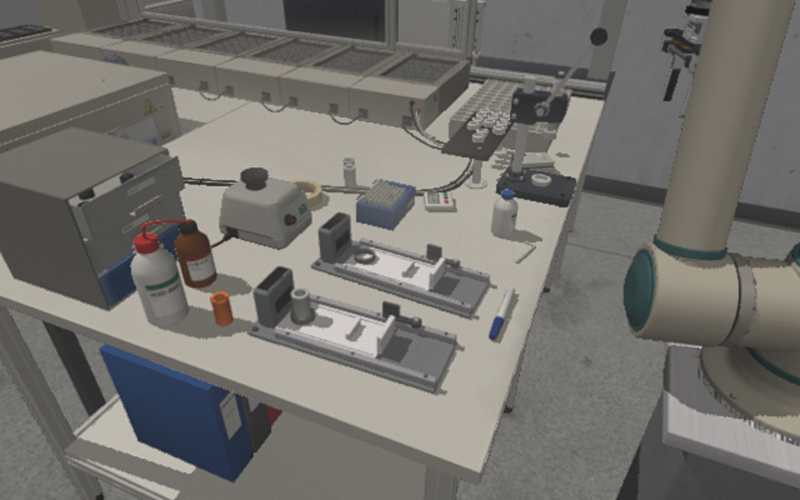

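The right-hand robot view shows two readers. In the top picture, the left one (300,255) has the metal cup in its holder at (297,209), and the right one (388,250) has an empty holder at (389,220). The orange cup at (276,154) is the look-alike. So reader_a is the left one, origin about (0.606, 0.175), which fits lip x +0.05. I'll measure its yaw and confirm in an enlarged crop.

```bash
cat >> h.py <<'E'
from scipy.spatial.transform import Rotation as R
def to_plane(px,c,z):
    k=vision.get_calibration(c); K=np.array([[k['fx'],0,k['cx']],[0,k['fy'],k['cy']],[0,0,1]])
    u=cv2.undistortPoints(np.float64(px).reshape(-1,1,2),K,k['D'])[:,0]
    d=R.from_quat(k['orientation'],scalar_first=True).apply(np.c_[u,np.ones(len(u))])
    return k['position']+d*((z-k['position'][2])/d[:,2])[:,None]
E
python3 - <<'E'
from h import *
im=snap('top','top2')
for d in models.regions_of('reader_a','top')[:3]:
    ys,xs=np.nonzero(d['pixels']); P=to_plane(np.c_[xs,ys],'top',0.008)[:,:2]
    print(round(d['score'],2),len(xs),np.round(P.mean(0),3),cv2.minAreaRect((P*1000).astype(np.float32)))
    for z,sel in ((.015,P[:,0]<0.6),):   # front half: edge lines per row bins
        Q=P[sel]; b=np.arange(.46,.58,.01)
        lo=[Q[(Q[:,0]>=a)&(Q[:,0]<a+.01),1] for a in b]
        ok=[i for i,l in enumerate(lo) if len(l)>10]
        print('yaw',[np.round(np.polyfit(b[ok]+.005,[f(lo[i]) for i in ok],1),3) for f in (np.min,np.max)])
cv2.imwrite('pics/crop1.png',cv2.resize(im[130:280,190:350,::-1],(640,600),interpolation=cv2.INTER_CUBIC))
E
```

```text
0.77 5169 [ 0.608 -0.009] ((611.1552124023438, -9.763221740722656), (113.9744644165039, 321.30645751953125), 87.6855239868164)
yaw [array([-0.094, -0.011]), array([-0.039,  0.07 ])]
0.72 5022 [0.609 0.174] ((614.649169921875, 173.1962890625), (322.903564453125, 113.78614807128906), 0.9065263867378235)
yaw [array([0.023, 0.107]), array([0.032, 0.21 ])]
```

View pics/crop1.png

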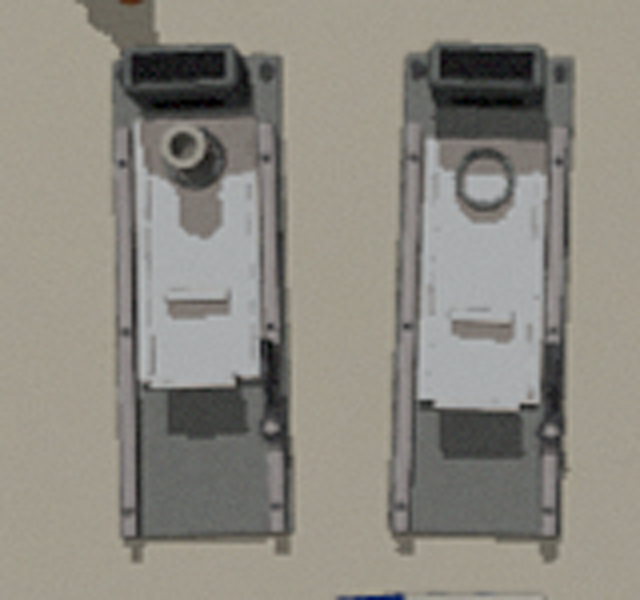

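The crop confirms it: the metal cup at (190,150) is on the left reader, with the ridge at (198,300), the lip at about (195,383) and the dark tab at (270,365). Yaw is about 0.022. I'll close the fingers, retract, swing clear of the press on the right, and go above the lip.

```bash
cat >> h.py <<'E'
O=np.array([.606,.1748]); YAW=.022
def W(x,y,z):  # reader frame (m) fingertip -> world TCP
    c,s=np.cos(YAW),np.sin(YAW); return [O[0]+c*x-s*y,O[1]+s*x+c*y,z+r.nose_length]
def Q(phi): return (R.from_euler('z',phi+YAW)*R.from_euler('x',np.pi)).as_quat(scalar_first=True)
E
python3 - <<'E'
from h import *
print(r.nose_length)
for p in (0,np.pi):
    print('lip',p,[np.round(inverse_kinematics(W(x,0,z),Q(p)),2) for x,z in((-.028,.1),(-.145,.026))])
for p in (np.pi/2,-np.pi/2):
    for th in (0,.75,1.55):
        a=[-.085+.042*np.cos(th)+.013*np.sin(th),-.047+.042*np.sin(th)-.013*np.cos(th)]
        j=inverse_kinematics(W(*a,.036),Q(p+th)); print('tab',p,th,None if j is None else np.round(j,2))
gripper_to(0.0,5)
p0=.35
q=Q(0) if abs(inverse_kinematics(W(-.028,0,.1),Q(0))[5])<abs(inverse_kinematics(W(-.028,0,.1),Q(np.pi))[5]) else Q(np.pi)
r.move_to([.085,-.33,.33],telemetry.current_tool_rot())
r.move_to([.36,.09,.30],q)
r.move_to(W(-.028,0,.09),q)
print(telemetry.current_ee_pos(),telemetry.current_opening(),telemetry.current_t(),telemetry.current_wrist_force())
for c in('top','side'):
    im=snap(c,c+'3')
    for t in ('lip_a','tab_a'):
        for d in models.mark_of(t,c)[:2]: print(t,c,round(d['score'],2),np.round(d['at'],3))
cv2.imwrite('pics/side3c.png',cv2.resize(im[180:340,170:390,::-1],(800,582)))
E
```

```text
0.025
lip 0 [array([ 0.18,  0.39,  1.6 , -0.  ,  1.15,  1.73]), array([ 0.21,  0.33,  1.94, -0.  ,  0.87,  1.76])]
lip 3.141592653589793 [array([ 0.18,  0.39,  1.6 ,  0.  ,  1.15, -1.42]), array([ 0.21,  0.33,  1.94,  0.  ,  0.87, -1.38])]
tab 1.5707963267948966 0 [ 0.08  0.42  1.75 -0.    0.98  0.06]
tab 1.5707963267948966 0.75 [ 0.13  0.42  1.74  0.    0.98 -0.64]
tab 1.5707963267948966 1.55 [ 0.18  0.4   1.78  0.    0.96 -1.39]
tab -1.5707963267948966 0 None
tab -1.5707963267948966 0.75 [ 0.13  0.42  1.74 -0.    0.98  2.5 ]
tab -1.5707963267948966 1.55 [ 0.18  0.4   1.78 -0.    0.96  1.75]
[0.57796782 0.17368651 0.11601662] 0.0002800227547809481 6.6917 [-0.39258394 -0.3525345   0.06775912]
lip_a top 0.83 [0.536 0.    0.048]
lip_a top 0.7 [0.554 0.176 0.05 ]
tab_a top 0.68 [ 0.562 -0.053  0.046]
tab_a top 0.5 [0.566 0.127 0.05 ]
lip_a side 0.97 [0.538 0.    0.046]
lip_a side 0.89 [0.556 0.176 0.05 ]
tab_a side 0.73 [0.566 0.127 0.047]
tab_a side 0.52 [ 0.561 -0.056  0.048]
```

View pics/side3c.png

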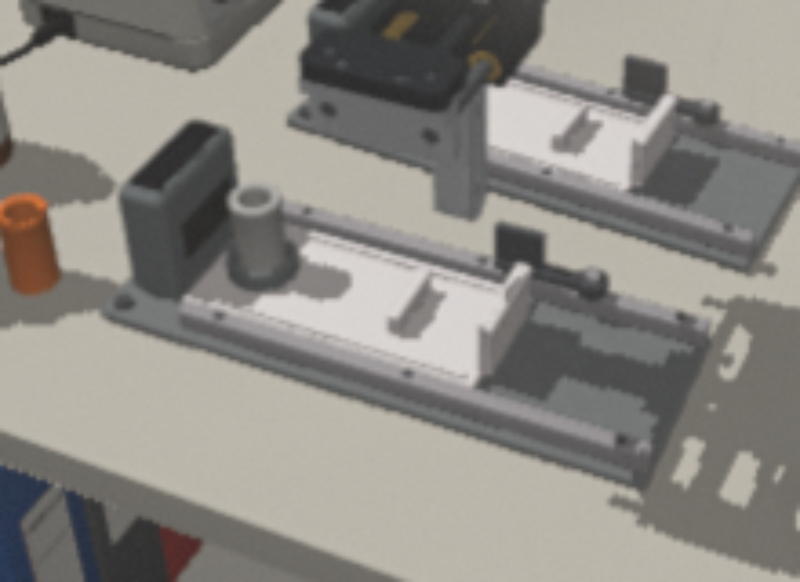

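The fingertip at crop (460,210) hovers above the deck between ridge (410,305) and lip (505,320). The marks agree to within 2 mm, so I'll go down and pull.

```bash
python3 - <<'E'
from h import *
f=lambda:np.round(telemetry.current_wrist_force(),1)
print('down',r.move_l(W(-.028,0,.025),vel=.06,guard=5),telemetry.current_ee_pos(),f())
print('pull1',r.move_l(W(-.115,0,.025),vel=.04,guard=20),f())
print('pull2',r.move_l(W(-.155,0,.025),vel=.025,guard=12),f())
p=np.array(telemetry.current_ee_pos()); print('at',p,'reader x',(p[0]-O[0]),telemetry.current_t())
for c in('top','side'):
    im=snap(c,c+'4')
    for t in ('lip_a','tab_a','seat_a','cup_mid'):
        for d in models.mark_of(t,c)[:2]: print(t,c,round(d['score'],2),np.round(d['at'],3))
cv2.imwrite('pics/side4c.png',cv2.resize(im[180:340,170:390,::-1],(800,582)))
E
```

```text
down False [0.57838203 0.17426765 0.05042864] [ 0.3 -0.3 -0.2]
pull1 False [0.8 1.4 1.9]
pull2 True [ 0.3 -0.3 -0.3]
at [0.46640006 0.17176198 0.05011726] reader x -0.13959994425303585 11.6167
lip_a top 0.96 [ 0.543 -0.005  0.049]
tab_a top 0.64 [0.568 0.126 0.047]
tab_a top 0.55 [ 0.558 -0.054  0.046]
seat_a top 0.59 [0.602 0.177 0.014]
cup_mid top 0.52 [0.598 0.178 0.043]
cup_mid top 0.5 [0.822 0.22  0.024]
lip_a side 0.77 [ 0.54  -0.001  0.045]
lip_a side 0.64 [0.457 0.172 0.048]
tab_a side 0.73 [0.563 0.127 0.045]
tab_a side 0.53 [0.459 0.17  0.05 ]
seat_a side 0.74 [0.6   0.176 0.016]
seat_a side 0.55 [0.567 0.127 0.047]
cup_mid side 0.79 [0.597 0.175 0.04 ]
cup_mid side 0.54 [0.823 0.224 0.026]
```

View pics/side4c.png

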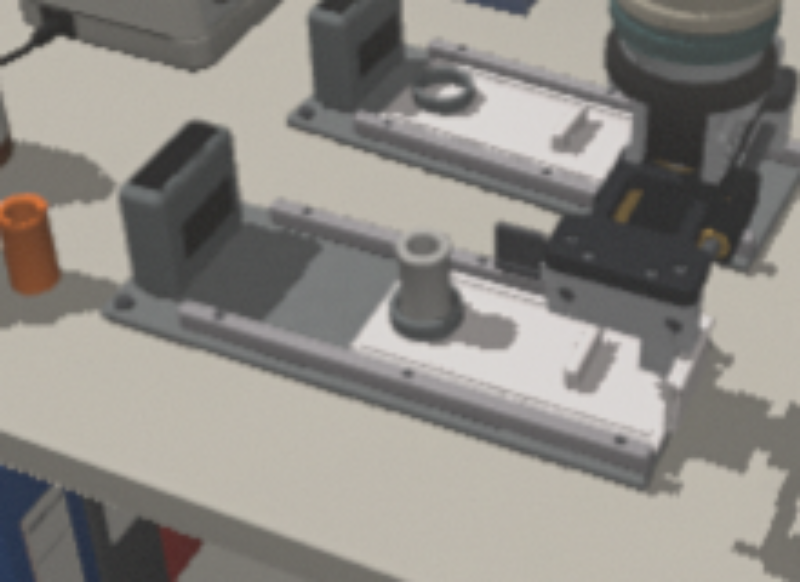

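The tray is out: lip at x 0.457 and seat at 0.600, both about 100 mm from where they started, and the cup is upright at crop (428,270). I'll repeat the pull gently to confirm the stop, then back off and go to the right side of the tab.

```bash
python3 - <<'E'
from h import *
f=lambda:np.round(telemetry.current_wrist_force(),1)
print('pull3',r.move_l(W(-.155,0,.025),vel=.02,guard=10),f(),telemetry.current_ee_pos()[0]-O[0])
x=telemetry.current_ee_pos()[0]-O[0]+.010
r.move_l(W(x,0,.025),vel=.05); r.move_l(W(x,0,.085),vel=.12)
off=.026
q=Q(np.pi/2)
r.move_to(W(-.043,-.047-off,.085),q)
print('down',r.move_l(W(-.043,-.047-off,.037),vel=.06,guard=5),f(),telemetry.current_ee_pos(),telemetry.current_t())
for c in('top','side'):
    im=snap(c,c+'5')
    for t in ('lip_a','tab_a','seat_a'):
        for d in models.mark_of(t,c)[:2]: print(t,c,round(d['score'],2),np.round(d['at'],3))
cv2.imwrite('pics/side5c.png',cv2.resize(im[180:340,170:390,::-1],(800,582)))
E
```

```text
pull3 True [ 0.6 -0.3  0.7] -0.13963410254969294
down False [ 0.3 -0.2  0.1] [0.56499532 0.10086697 0.06225858] 15.7833
lip_a top 0.93 [0.454 0.171 0.047]
lip_a top 0.55 [ 0.54  -0.004  0.048]
tab_a top 0.5 [ 0.56  -0.052  0.045]
lip_a side 0.84 [ 0.542 -0.003  0.043]
lip_a side 0.68 [0.459 0.172 0.048]
tab_a side 0.86 [0.564 0.126 0.047]
tab_a side 0.57 [ 0.558 -0.052  0.046]
seat_a side 0.84 [0.602 0.178 0.016]
seat_a side 0.59 [0.458 0.17  0.044]
```

View pics/side5c.png

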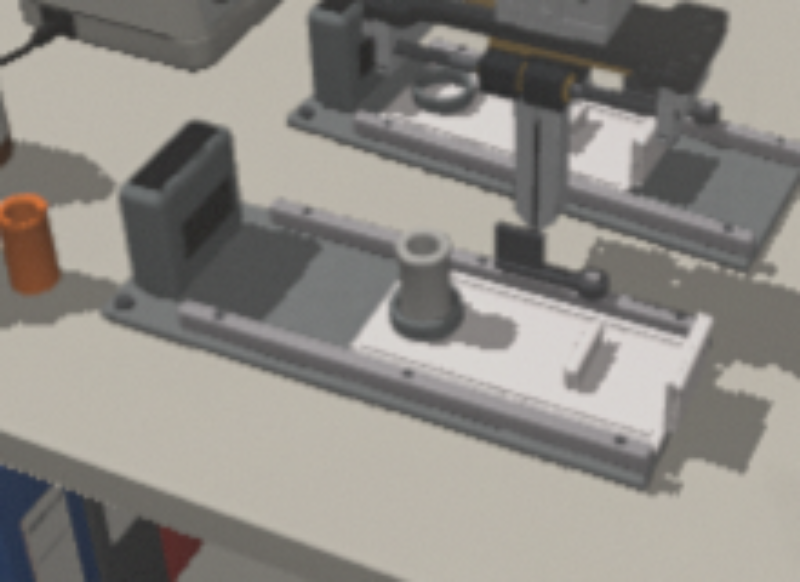

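The tip stands at crop (538,225), just right of the tab (518,247). I'll push it round the pivot on an arc.

```bash
python3 - <<'E'
from h import *
f=lambda:np.round(telemetry.current_wrist_force(),1)
def A(th,o=.011,z=.037):
    return W(-.085+.042*np.cos(th)+o*np.sin(th),-.047+.042*np.sin(th)-o*np.cos(th),z)
for th in np.r_[np.arange(0,1.46,.12),1.5,1.54,1.58,1.62]:
    g=r.move_l(A(th),rot=Q(np.pi/2+th),vel=.05 if th<1.45 else .02,guard=12 if th<1.4 else 8)
    if g or th>1.4: print(round(th,2),g,f(),np.round(telemetry.current_ee_pos(),4))
    if g: break
print(telemetry.current_t(), A(th))
for c in('top','side'):
    im=snap(c,c+'6')
    for t in ('lip_a','tab_a','seat_a','cup_mid'):
        for d in models.mark_of(t,c)[:2]: print(t,c,round(d['score'],2),np.round(d['at'],3))
cv2.imwrite('pics/side6c.png',cv2.resize(im[180:340,170:390,::-1],(800,582)))
E
```

```text
1.44 False [0.6 0.1 0.1] [0.5378 0.1664 0.062 ]
1.5 False [ 5.6 -0.7 -2.5] [0.5371 0.1671 0.0622]
1.54 False [ 7.6 -2.4 -4.9] [0.5371 0.1674 0.0624]
1.58 False [10.9 -2.1 -7.1] [0.5373 0.1678 0.0625]
1.62 False [14.  -1.4 -9.5] [0.5374 0.1682 0.0627]
20.8667 [np.float64(0.5300385848301957), np.float64(0.16861767887464166), 0.062]
lip_a top 0.65 [0.456 0.175 0.047]
lip_a top 0.59 [ 0.54  -0.002  0.05 ]
tab_a top 0.52 [ 0.558 -0.05   0.041]
seat_a top 0.83 [0.603 0.178 0.018]
cup_mid top 0.45 [0.822 0.22  0.021]
lip_a side 0.95 [0.459 0.169 0.05 ]
lip_a side 0.61 [ 0.54  -0.     0.047]
tab_a side 0.68 [0.525 0.172 0.046]
tab_a side 0.56 [ 0.558 -0.056  0.046]
seat_a side 0.95 [0.598 0.177 0.015]
seat_a side 0.43 [0.527 0.168 0.046]
cup_mid side 0.65 [0.598 0.177 0.041]
cup_mid side 0.55 [0.818 0.226 0.026]
```

View pics/side6c.png

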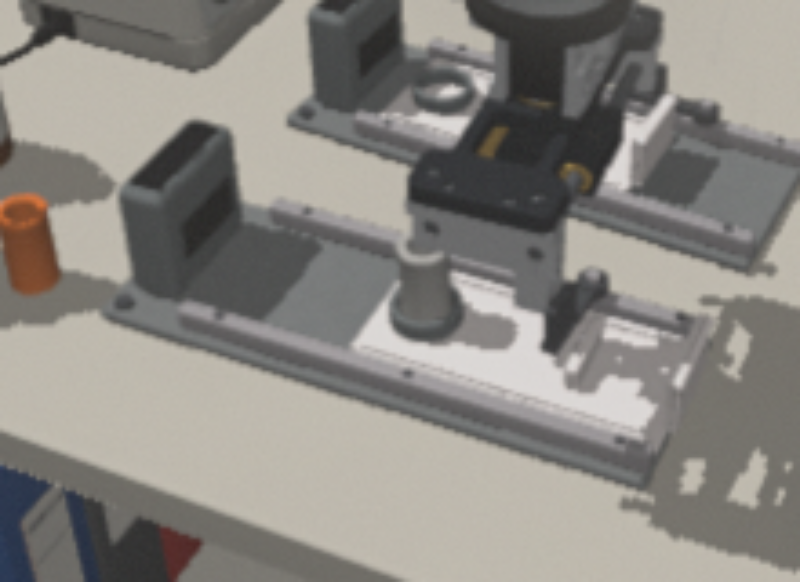

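Force builds from about 1.5 rad while the finger stays at x = 0.537, so the latch is at its stop, with the tab at (0.526, 0.170) across the tray behind the ridge. I'll back off, rise, retract and check.

```bash
python3 - <<'E'
from h import *
p=np.array(telemetry.current_ee_pos())
r.move_l(p+[.009,0,0],vel=.04); r.move_l(p+[.009,0,.11],vel=.12)
q=telemetry.current_tool_rot()
r.move_to([.30,-.12,.32],q)
print(telemetry.current_t())
for c in('top','side'):
    im=snap(c,c+'7')
    for t in ('lip_a','tab_a','seat_a','cup_mid','bottle_mid','timer_by','marker_by'):
        for d in models.mark_of(t,c)[:2]: print(t,c,round(d['score'],2),np.round(d['at'],3))
    if c=='side': cv2.imwrite('pics/side7c.png',cv2.resize(im[140:360,130:450,::-1],(800,550)))
    else: cv2.imwrite('pics/top7c.png',cv2.resize(im[130:280,190:350,::-1],(640,600),interpolation=cv2.INTER_CUBIC))
E
```

```text
24.5
lip_a top 0.89 [ 0.54  -0.004  0.048]
tab_a top 0.6 [ 0.561 -0.055  0.047]
tab_a top 0.55 [0.528 0.169 0.048]
seat_a top 0.62 [0.602 0.176 0.016]
seat_a top 0.56 [0.594 0.176 0.044]
cup_mid top 0.59 [0.82  0.222 0.023]
cup_mid top 0.48 [0.595 0.178 0.042]
bottle_mid top 0.62 [ 0.474 -0.233  0.048]
timer_by top 0.92 [ 0.636 -0.293  0.001]
timer_by top 0.38 [0.608 0.172 0.004]
marker_by top 0.67 [ 0.409  0.028 -0.004]
lip_a side 0.97 [0.46  0.171 0.05 ]
lip_a side 0.57 [ 0.538 -0.001  0.045]
tab_a side 0.65 [0.524 0.168 0.045]
tab_a side 0.46 [ 0.56  -0.058  0.047]
seat_a side 0.71 [0.599 0.178 0.016]
seat_a side 0.66 [0.604 0.176 0.004]
cup_mid side 0.92 [0.823 0.225 0.024]
cup_mid side 0.78 [0.598 0.175 0.043]
bottle_mid side 0.8 [ 0.465 -0.235  0.049]
bottle_mid side 0.55 [0.538 0.    0.046]
timer_by side 0.89 [ 0.634 -0.286 -0.001]
marker_by side 0.68 [ 0.404  0.025 -0.   ]
```

View pics/side7c.png

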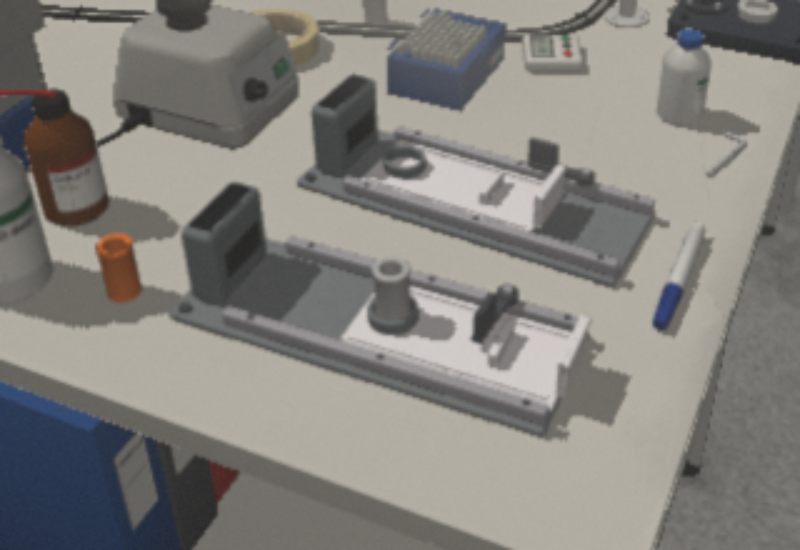

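View pics/top7c.png

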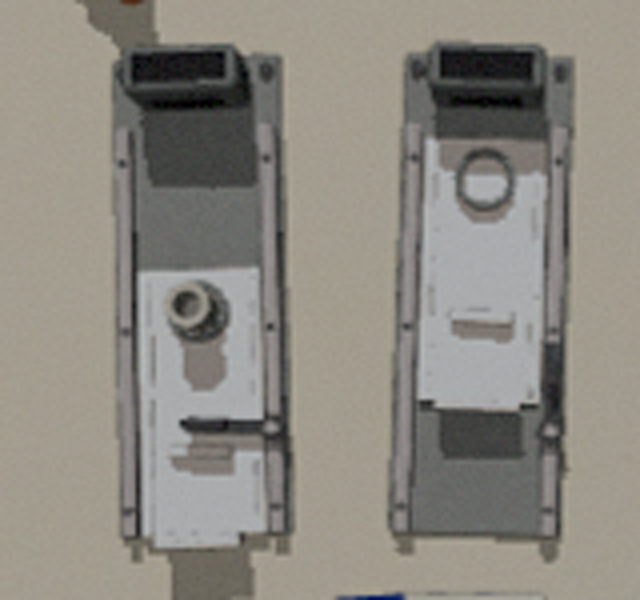

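The tray is out, with the cup upright in its holder at top crop (190,305). The latch arm lies straight across the tray at (225,425), behind the ridge at (200,455). Reader_b and the bystanders haven't moved. I'll hand in.

```bash
python3 -c "
from h import *
print(r.sign_off())"
```

```text
the job is handed in; nothing more can be done
None
```

Handed in at about 25 s of the 58 s limit: reader_a's tray is out at its front stop, its latch is fully across behind the ridge, the cup is upright in its holder, and nothing else has visibly moved.

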